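# Wedge the heater insert tight in its clamp

## Robot

A 6-joint arm with a two-finger parallel gripper is mounted at the origin on a cart in front of the work surface, level with it; the furniture and walls round the work are solid. World frame = base frame: x ahead of the robot, y to its left, z up, the work surface at z = 0. Lengths are in m, angles in rad, forces in N, time in s.
With the tool pointing down it reaches from about 0.3 to 0.775 m from the base axis. Payload 14.6 kg.
Tool frame: the origin (TCP) lies at the very end of the fingers, on their centre line; the grasp point (between the pads) lies 19 mm behind it; z points along the fingers, y is the line along which they close (so a half turn about z gives the same grasp; the last joint's range is limited). The gripper opens to 85 mm and grips with 20 to 120 N. Pads are 22 mm wide; open, the fingers measure 114 mm over their backs; the gripper's body (76 mm by 85 mm) begins 54 mm behind the grasp point. The pads swing forward as they close: fully open they stand 13 mm farther back than shut.
Start: joints at [1.086, 0.3, 1.521, -0, 1.321, -0.067], TCP at [0.223, 0.503, 0.231] pointing down, gripper open.
Joint ranges: [-3.03, 3.03], [-0.79, 2.21], [0.23, 2.52], [-1.04, 4.18], [0, 3.07], [-2.55, 2.55]. Speed limits (rad/s): [2.22, 2.22, 2.57, 3.14, 3.14, 3.14].

## Interface

Orientations are given as a unit quaternion [x, y, z, w].
In Python, from rig import robot gives the robot as it stands.
- The arm moves only by the shell command python3 -m inch 'ROWS'. ROWS is JSON, a list that holds one entry, the list of rows, each a list of 7 numbers: the shift along the tool's x, y, z in m, then the turn, a rotation vector about the tool's x, y, z in degrees, then the opening in per cent of the stroke, from 0 (shut) to 100 (fully open). In form: [[[tx, ty, tz, rx, ry, rz, fingers], ...]]. A call has 1 to 5 rows; each row shifts and turns the commanded pose from where the row before left it, along the tool's axes as they then stand; what a row does not reach is not made up. A row lasts 1/12 s, in which the tool goes at most 41.7 mm and 7.16 degrees, less where a joint would pass 70% of its speed; a pose out of reach is approached as far as the arm can. A call is refused whole if a number of a shift passes 0.0417 or a number of a turn 7.16, either way. A call with a gripper value outside its range is refused whole. The fingers move at their own pace and stop on an object; the grip force is fixed at half the most. Time passes only in rows, so rows that do not move let the fingers close. It gives the time, the measured TCP pose, the force, the opening and the grip force at its end, in the units of the state.
- robot.sense(): the state, without advancing time (a new reading comes with each control period).
- robot.capture(name): name is "scene" or "top"; returns (picture, depth): 420x560x3 uint8, blue, green, red; 420x560 float32, m along the optical axis (not along the pixel's ray), 0 where there is no reading.
- robot.calibration(name): a dict with "camera_matrix" (3x3 intrinsics, pixels), "R" (3x3) and "t" (3): a world point X has camera coordinates R X + t. Camera axes: x right, y down, z forward; pixel columns grow to the right and rows downward; lengths in m; the calibration is good to about 2 mm. A picture is of the moment at which its call begins. calibration takes no time and is no camera call.
- robot.close_job(): hands the job in; it is judged then, once.
The state is a dict: "time": time; "joints": joint angles; "joint_vel": joint speeds; "effort": joint torques, N m; "ee_pos": TCP position; "tool_rot": TCP orientation; "ft_force": force on the tool from outside, world axes, zero at the start; "moment": the same for the moment, N m; "grip_width": finger opening in m; "finger_force": force on a finger pad.
Only numpy, scipy, OpenCV 4.12 (cv2) and the standard library are available. Lean on these libraries where they do the work, as an engineer would, in place of code of your own. Each camera call takes 0.05 s, during which the arm holds its last target. There are 200 camera calls.

## Task

Lock the copper heater insert in its bench clamp: lay the loose steel wedge in the clamp's open slot, thin end first, then tap it along the slot until it stops moving forward and stays jammed, with the insert gripped tight between the jaw and the stop pad. Tap firmly, with 12 to 17 newtons, and do not force the wedge on once it has stopped, as that dents the insert; let go and leave the things lying around where they are.

Things in the scene. Friction and masses are not known exactly. Their poses are not given: they have to be found in the camera images.
- clamp: aluminium plate 200 x 155 x 12 mm fixed on the bench, with a dark fixed rail, a steel sliding jaw and a slot between them that runs along the clamp's +x (away from the robot). Origin: at bench height under the slot's mouth line, x = 0. The part x = -100 to 0 mm is a free landing, top at z = 12 mm. Rail: straight slot face at y = -42 mm, x from 2 to 90 mm, top at z = 40 mm
- slot_mouth (a point): middle of the slot's mouth with the jaw back (clamp x = 0, y = -34, z = 25 mm). There the slot is 16 mm wide, from the rail (y = -42) to the jaw (y = -26). The jaw's slot face leans towards the rail by 1:6, to y = -37.3 mm at x = 68 mm, so the slot narrows as the wedge does. Top of the jaw: z = 36.5 mm
- jaw (a joint): how far (m) the jaw has slid along the clamp's +y, towards the insert. 0 is fully back, where it starts within 1 mm; 0.012 at most; about 1 N of friction, no spring
- heater_insert: copper block 38 x 68 x 16 mm, 0.25 to 0.5 kg, lying loose on the clamp plate, 68 mm side (its own y) along the slot, between the jaw and a sprung steel pad on an aluminium stop bar (gives from 4 N on, 1 mm for 30 N). The bar is screwed down elsewhere each time and its place is not reported: the play is 1 to 8 mm in all. Origin: centre of its underside
- wedge: loose steel wedge 134 mm long, 26 mm high, 0.13 to 0.2 kg, lying on the bench left of the clamp. Origin: on its underside, amid the tail. +x points to the thin end. The tail (x = -17 to 17 mm, finely grooved) is 26 mm wide with parallel sides, to be gripped from above. Its -y side is straight (y = -13 mm) and belongs against the rail; from the tail on its +y side tapers 1:6
- wedge_nose (a point): middle of the wedge's thin end face, 10 mm thick (wedge frame x = 113, y = -8, z = 13 mm). With the jaw at 0 both sides of the slot touch the wedge once the thin end is 36 mm past the mouth; every further 6 mm push the jaw 1 mm. Where it jams (some 45 to 92 mm past the mouth) depends on the stop bar and has to be felt
- wedge_tail (a point): middle of the polished round strike cap, 18 mm wide, on the tail's end (wedge frame x = -21, z = 13 mm): tap here, along +x. At first a push of 2 to 8 N only shifts jaw and insert; with the insert against the stop pad it stiffens steeply. Tapped or pushed with 12 to 17 N until it gains no more way (under 1 mm a tap), the wedge holds by its own friction; well over 20 N the insert is dented
- loupe: folding loupe 52 x 30 x 16 mm lying right of the clamp, not to be disturbed
- tweezers: tweezers 125 mm long lying left of the clamp, not to be disturbed
- capillary_box: flat box with a clear lid 39 x 71 x 23 mm standing behind and left of the clamp, not to be disturbed
Mind the look-alikes: they are no part of the job. Leave any yellow look-alike of the heater_insert alone.

How it is judged:
By the outcome, as a careful person would: the job done as asked, in the order asked, and still so for the second after the job is handed in, with the robot touching nothing.
It also fails if it takes over 64 s, if anything falls off the work surface, if the arm or the gripper's body presses on something with over 40 N, if the wrist force passes 120 N, or if a joint passes its speed limit or range.

## Working session

There is one attempt and no reset: what is moved stays moved. The work goes in short steps, Python scripts to look and compute and a shell command to move; the robot and the scene stay as the last step left them, time stands still between calls to the robot, and variables do not carry over. Pictures are saved under pics/ and viewed, at most 10 in all, crops included, and the job is handed in when it is done.

```bash
mkdir -p pics; ls
python3 - <<'E'
from rig import robot
import cv2,numpy as np
for n in("top","scene"):
    p,d=robot.capture(n); cv2.imwrite(f"pics/{n}0.png",p); np.save(f"{n}0.npy",d)
    c=robot.calibration(n); print(n,np.round(c["camera_matrix"],1).tolist(),np.round(c["R"],3).tolist(),np.round(c["t"],3).tolist())
s=robot.sense();print(s)
E
```

```text
pics
top [[436.9, 0.0, 284.2], [0.0, 436.9, 199.1], [0.0, 0.0, 1.0]] [[-0.016, -1.0, -0.018], [-0.981, 0.019, -0.192], [0.192, 0.014, -0.981]] [0.001, 0.543, 1.054]
scene [[517.9, 0.0, 284.7], [0.0, 517.9, 204.7], [0.0, 0.0, 1.0]] [[-0.901, -0.433, 0.017], [-0.191, 0.361, -0.913], [0.389, -0.826, -0.408]] [0.477, 0.146, 1.058]
{'time': 0.1, 'joints': array([ 1.08640634e+00,  3.00484983e-01,  1.52150647e+00, -2.20315859e-05,
        1.32071225e+00, -6.65965214e-02]), 'joint_vel': array([ 1.34798721e-03, -1.39027048e-03, -2.70486536e-03,  5.86529554e-05,
        8.73475734e-04, -1.05677893e-03]), 'effort': array([ 1.96014124e-03, -5.44371700e+01, -3.62370372e+01, -6.23242522e-05,
        3.06236914e-03,  1.87402755e-06]), 'ee_pos': array([0.22306868, 0.50250638, 0.23074526]), 'tool_rot': array([ 2.07378041e-01,  9.78260722e-01, -5.37482827e-04, -1.40846521e-04]), 'ft_force': array([-0.24140986, -0.06599173,  0.22785792]), 'moment': array([-0.00707231, -0.00615839,  0.03293382]), 'finger_force': 0.0, 'grip_width': 0.08575337065428527}
```

View pics/top0.png

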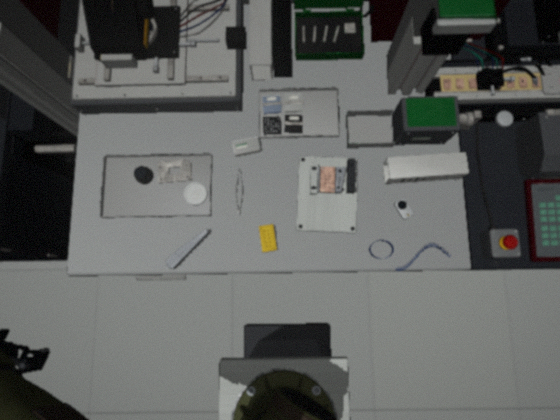

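View pics/scene0.png

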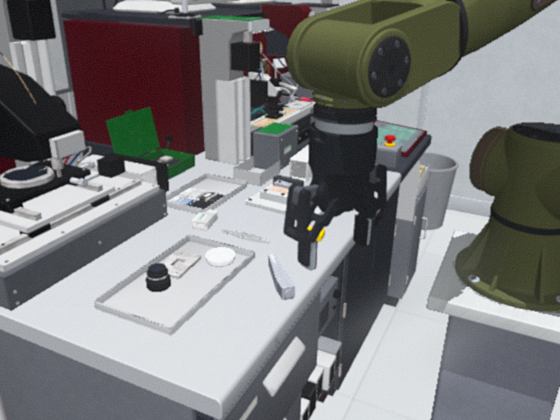

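The top view shows the clamp plate (328,193), the dark rail (351,178), the copper insert (328,179) and the yellow look-alike (268,238). Candidates for the wedge are the grey bar (188,248), the tweezers (240,190) and the white bar (425,167). I choose (188,248) by its size and taper, and check it in a crop.

```bash
cat > h.py <<'E'
from rig import robot
import cv2,numpy as np
def ray(n,px,z):
    c=robot.calibration(n);K=np.array(c["camera_matrix"]);R=np.array(c["R"]);t=np.array(c["t"])
    px=np.atleast_2d(np.array(px,float));o=-R.T@t
    d=(R.T@np.linalg.inv(K)@np.c_[px,np.ones(len(px))].T).T
    return o+d*((z-o[2])/d[:,2])[:,None]
def proj(n,X):
    c=robot.calibration(n);K=np.array(c["camera_matrix"]);x=(np.array(c["R"])@np.atleast_2d(X).T).T+np.array(c["t"])
    u=(K@x.T).T;return u[:,:2]/u[:,2:]
E
python3 - <<'E'
from h import *
p=cv2.imread("pics/top0.png");q=cv2.imread("pics/scene0.png")
a=cv2.resize(p[222:277,155:225],(400,314),interpolation=cv2.INTER_CUBIC)
b=cv2.resize(p[150:240,290:364],(400,486),interpolation=cv2.INTER_CUBIC)
c=cv2.resize(q[250:305,255:315],(400,280)[:2],interpolation=cv2.INTER_CUBIC)
o=np.zeros((600,800,3),np.uint8);o[:314,:400]=a;o[:486,400:]=b;o[320:,:400]=c
cv2.imwrite("pics/crop1.png",o)
d=np.load("top0.npy")
for px in [(188,248),(206,234),(172,262),(328,215),(351,180),(328,180)]: 
  print(px,d[px[1],px[0]],ray("top",px,0).round(3))
E
```

```text
(188, 248) 1.1101758 [[0.428 0.245 0.   ]]
(206, 234) 1.1223098 [[0.464 0.198 0.   ]]
(172, 262) 1.1050183 [[0.392 0.286 0.   ]]
(328, 215) 1.1379821 [[ 0.508 -0.123  0.   ]]
(351, 180) 1.1252234 [[ 0.601 -0.187  0.   ]]
(328, 180) 1.1421227 [[ 0.603 -0.126  0.   ]]
```

View pics/crop1.png

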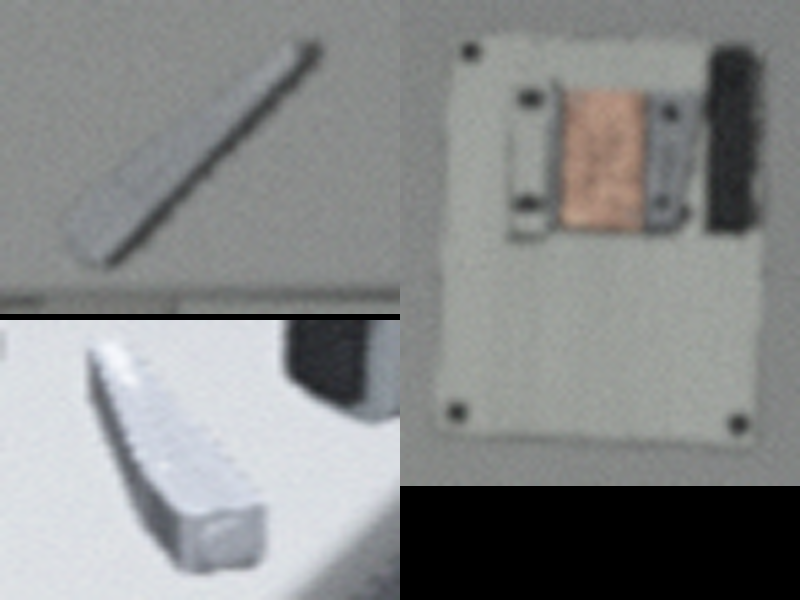

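Crop1 confirms the wedge: grip tail at lower left (about 171,265 in top), thin end at upper right (209,230), dark straight side facing lower right. It lies upright. The slot lies between the jaw and the dark rail.

```bash
cat >> h.py <<'E'
def cloud(n,d):
    c=robot.calibration(n);K=np.array(c["camera_matrix"]);R=np.array(c["R"]);t=np.array(c["t"])
    v,u=np.mgrid[:d.shape[0],:d.shape[1]]
    P=np.stack([(u-K[0,2])/K[0,0]*d,(v-K[1,2])/K[1,1]*d,d],-1)
    return (P-t)@R
E
python3 - <<'E'
from h import *
p=cv2.imread("pics/top0.png");d=np.load("top0.npy");W=cloud("top",d)
g=cv2.cvtColor(p,cv2.COLOR_BGR2GRAY)
def pca(P):
    c=P.mean(0);w,v=np.linalg.eigh(np.cov((P-c).T));return c,v[:,-1],np.sqrt(w)
b=W[200:230,215:250].reshape(-1,3);print("bench z",np.median(b[:,2]),b[:,2].std())
z0=np.median(b[:,2])
# wedge
m=np.zeros(g.shape,bool);m[225:272,160:220]=1
m&=(W[...,2]-z0>0.013)&(W[...,2]-z0<.04);v,u=np.nonzero(m);z=np.median(W[m][:,2]);print("wedge n",m.sum(),z-z0)
X=ray("top",np.c_[u,v],0.026)[:,:2];c,a,s=pca(X);a*=np.sign(a[0]);print(c,a,np.degrees(np.arctan2(a[1],a[0])),s)
rect=cv2.minAreaRect(X.astype(np.float32));print(rect,"ends",((X-c)@a).min(),((X-c)@a).max())
M=np.zeros((400,400),np.uint8);poly=np.array([[-17,-13],[113,-13],[113,-3],[17,13],[-17,13]])
cv2.fillPoly(M,[poly+150],1);yy,xx=np.nonzero(M);cm,am,sm=pca(np.c_[xx-150,yy-150.]);am*=np.sign(am[0])
am0=np.degrees(np.arctan2(am[1],am[0]));print("model",cm,am0,sm)
yaw=np.degrees(np.arctan2(a[1],a[0]))-am0;r=np.radians(yaw);Rz=np.array([[np.cos(r),-np.sin(r)],[np.sin(r),np.cos(r)]])
print("wedge yaw",yaw,"origin",c-Rz@cm/1000)
# rail
m=np.zeros(g.shape,bool);m[152:200,340:362]=1
m&=(W[...,2]-z0>0.03)&(W[...,2]-z0<.05);m1=m&(g<70);print("rail n",m.sum(),m1.sum())
v,u=np.nonzero(m);X=ray("top",np.c_[u,v],0.04)[:,:2];c,a,s=pca(X);a*=np.sign(a[0]);print("rail",c,np.degrees(np.arctan2(a[1],a[0])),cv2.minAreaRect(X.astype(np.float32)))
# plate by height
m=np.zeros(g.shape,np.uint8);m[145:245,285:370]=1;m[(W[...,2]-z0)<.006]=0
v,u=np.nonzero((m>0)&(v.max()>0));
v,u=np.nonzero(m);X=W[m>0][:,:2];print("plate",len(X),cv2.minAreaRect(X.astype(np.float32)))
for i in range(150,236,1):
    if i%6==0: print(i,np.nonzero(m[i])[0][[0,-1]] if m[i].any() else None,end=" ")
print()
for r in (165,170,175,180,185,190): print(r,g[r,335:362])
print("bolts",[ray("top",q,.012).round(4) for q in [(303,159.5),(300.5,226.5),(352.5,228.5)]])
print(g[155:165,298:308]);
E
```

```text
bench z -0.0005208321576376941 0.03520408407548682
wedge n 459 0.025756262103195524
[0.41927136 0.24676374] [ 0.66723198 -0.74484997] -48.1462144354412 [0.00709347 0.03625374]
((0.4265095293521881, 0.2415783405303955), (0.02758314460515976, 0.13060122728347778), 45.00392150878906) ends -0.056756880574539384 0.0744402413633525
model [38.69989166 -2.26218852] -3.9175561603989992 [ 6.64658206 35.95651666]
wedge yaw -44.2286582750422 origin [0.39311842 0.27537883]
rail n 376 264
rail [ 0.6024024  -0.17648223] -6.874813705867669 ((0.6041538715362549, -0.1730574071407318), (0.03876643255352974, 0.08879288285970688), 87.30487823486328)
plate 4474 ((0.5117630958557129, -0.11832353472709656), (0.20272904634475708, 0.3809049427509308), 84.18448638916016)
150 None 156 [343 357] 162 [299 357] 168 [299 356] 174 [287 356] 180 [291 356] 186 [298 356] 192 [298 361] 198 [298 361] 204 [298 356] 210 [297 356] 216 [297 360] 222 [297 356] 228 [297 356] 234 [361 361] 
165 [153 150 152 153 153 153 158 154 154 154 142 115  72  37  41  37  33  35
  41  55  62  89 104 125 127 128 124]
170 [ 96 103 108  89  67
[... 402 characters left out ...]
  64  97 118 111 122 128 132 129]
190 [100 110 117 115 114 103  90  84 110 136 134 103  58  40  38  47  45  42
  43  54  65  90 108 125 131 130 128]
bolts [array([[ 0.6573, -0.0602,  0.012 ]]), array([[ 0.4772, -0.0494,  0.012 ]]), array([[ 0.4695, -0.1836,  0.012 ]])]
[[128 131 124 128 128 127 127 129 128 123]
 [128 129 130 132 130 133 128 134 138 135]
 [128 136 132 128 119 120 127 144 150 154]
 [128 131 127 107  80  79 109 138 151 157]
 [128 124 128  96  55  61  92 128 151 157]
 [126 127 126 105  76  80 105 137 151 157]
 [127 131 137 130 115 117 126 146 159 154]
 [125 136 146 148 146 147 150 156 156 155]
 [129 131 150 154 156 151 157 156 155 158]
 [131 137 152 151 153 156 155 158 158 155]]
```

Run:
```python
from h import *
g=cv2.cvtColor(cv2.imread("pics/top0.png"),cv2.COLOR_BGR2GRAY).astype(float)
B=[]
for u,v in [(303,159.5),(300.5,226.5),(352.5,228.5)]:
    u0,v0=int(u)-3,int(v)-3;s=g[v0:v0+8,u0:u0+8];w=np.clip(110-s,0,None);yy,xx=np.mgrid[:8,:8]
    q=(u0+(w*xx).sum()/w.sum(),v0+(w*yy).sum()/w.sum());X=ray("top",q,.012)[0];B.append(X);print(q,X)
B=np.array(B);e=B[0]-B[1];f=B[1]-B[2];print(np.linalg.norm(e),np.linalg.norm(f),np.degrees(np.arctan2(e[1],e[0])),np.degrees(np.arctan2(-f[0],f[1])))
yaw=(np.arctan2(e[1],e[0])+np.arctan2(-f[0],f[1]))/2
c=(B[0]+B[2])/2;print("centre",c,np.degrees(yaw))
R=np.array([[np.cos(yaw),-np.sin(yaw)],[np.sin(yaw),np.cos(yaw)]])
def loc(X):return (X[:,:2]-c[:2])@R*1000
for r in (160,165,185,190): 
    def cross(a,b,lvl,dirn):
        for k in range(a,b):
            x,y=g[r,k],g[r,k+1]
            if (x-lvl)*(y-lvl)<=0 and (y-x)*dirn>0:return k+(lvl-x)/(y-x)
    L=cross(342,352,95,-1);Rr=cross(350,360,90,1)
    print(r,L,"base",loc(ray("top",(L,r),.012)),"topL",loc(ray("top",(L,r),.04)),"right top",Rr,loc(ray("top",(Rr,r),.04)))
for r in (205,212,218):
    print(r,g[r,293:303].astype(int),g[r,350:362].astype(int))
print(g[150:172,351].astype(int),g[188:202,351].astype(int))
print("plate edges loc",loc(ray("top",[(297,212),(356.5,212)],.012)),"rail x",loc(ray("top",[(351,158.5),(351,193)],.04)))
print("jaw tip", [ (k,g[194-8+k,336:348].astype(int).tolist()) for k in range(-2,8)])
```

```text
(np.float64(302.49454545454546), np.float64(159.03272727272727)) [ 0.65857438 -0.0589283   0.012     ]
(np.float64(300.0813953488372), np.float64(225.9418604651163)) [ 0.47869574 -0.04834418  0.012     ]
(np.float64(352.2327868852459), np.float64(228.1245901639344)) [ 0.4705354  -0.18297357  0.012     ]
0.180189754843589 0.1348764780463807 -3.3674187541648926 -3.4686467265501095
centre [ 0.56455489 -0.12095094  0.012     ] -3.4180327403575013
160 347.0243902439024 base [[ 92.03642918 -51.15162815]] topL [[ 83.78021036 -47.8449514 ]] right top 355.375 [[ 84.61245785 -69.47966088]]
165 346.4651162790698 base [[ 78.18236775 -49.89069889]] topL [[ 70.27060941 -46.61537326]] right top 356.06666666666666 [[ 71.23079664 -71.43439012]]
185 346.18918918918916 base [[ 23.58635973 -50.05756992]] topL [[ 17.03204934 -46.77809529]] right top 354.7878787878788 [[ 17.90337761 -68.80619205]]
190 346.1777777777778 base [[ 10.09621012 -50.24977952]] topL [[  3.87731208 -46.96552589]] right top 356.0 [[  4.87572497 -72.07031182]]
205 [129 133 131 129 135 151 158 157 160 158] [161 159 157 155 157 158 14
[... 450 characters left out ...]
8.22412528 -58.0886963 ]
 [ -3.49536399 -59.40624488]]
jaw tip [(-2, [126, 129, 118, 114, 124, 117, 117, 129, 150, 139, 105, 59]), (-1, [124, 118, 111, 114, 118, 119, 119, 136, 150, 146, 102, 65]), (0, [114, 102, 87, 96, 113, 109, 120, 141, 155, 144, 109, 60]), (1, [103, 87, 78, 90, 111, 108, 114, 130, 150, 143, 106, 65]), (2, [104, 99, 91, 98, 111, 102, 86, 111, 138, 135, 109, 59]), (3, [109, 116, 110, 119, 110, 94, 76, 97, 127, 133, 103, 62]), (4, [110, 117, 115, 114, 103, 90, 84, 110, 136, 134, 103, 58]), (5, [97, 99, 96, 98, 95, 93, 111, 133, 149, 138, 99, 59]), (6, [86, 86, 93, 87, 97, 107, 132, 153, 157, 141, 103, 72]), (7, [105, 110, 112, 112, 124, 136, 147, 162, 159, 144, 127, 116])]
```

```bash
cat >> h.py <<'E'
from scipy.spatial.transform import Rotation as Ro
def go(x,y,z,yaw):
    s=robot.sense();R=Ro.from_quat(s["tool_rot"]);m=R.as_matrix();d=np.array([x,y,z])-s["ee_pos"]
    ya=np.degrees(np.arctan2(m[1,1],m[0,1]));dy=(yaw-ya+90)%180-90
    a=np.radians(ya+dy);X=np.array([-np.sin(a),np.cos(a),0]);Y=np.array([np.cos(a),np.sin(a),0])
    print("yaw now",ya,"tool rz",-dy,"| after turn tx,ty,tz mm",(X@d*1000).round(1),(Y@d*1000).round(1),round(-d[2]*1000,1),"| tilt",m[:2,2].round(4),"pos",s["ee_pos"].round(4),"F",s["ft_force"].round(1),"w",round(s["grip_width"],4),"t",round(s["time"],2))
E
python3 -m inch '[[[0,0,0,0,0,6.8,100],[0,0,0,0,0,6.8,100],[0,0,0,0,0,6.7,100],[-0.03,-0.005,0.015,0,0,0,100],[-0.03,-0.005,0.015,0,0,0,100]]]'; python3 -c "
from h import *
go(.393,.2754,.1,45.8)"
```

```text
time: 0.52
ee_pos: [0.259, 0.4536, 0.2009]
tool_rot: [0.376, 0.927, 0.0, 0.0]
ft_force: [0.3, -0.6, -0.1]
grip_width: 0.0855
finger_force: 0.0
yaw now 45.83017006518698 tool rz 0.0301700651869794 | after turn tx,ty,tz mm -220.3 -34.3 100.9 | tilt [0.0004 0.0006] pos [0.259  0.4536 0.2009] F [ 0.3 -0.6 -0.1] w 0.0855 t 0.52
```

```bash
python3 -m inch '[[[-0.036,-0.006,0.016,0,0,0,100],[-0.036,-0.006,0.016,0,0,0,100],[-0.036,-0.006,0.016,0,0,0,100],[-0.036,-0.006,0.016,0,0,0,100],[-0.036,-0.005,0.016,0,0,0,100]]]';  python3 -m inch '[[[-0.02,-0.003,0.01,0,0,0,80],[-0.02,-0.002,0.01,0,0,0,80],[0,0,0,0,0,0,80]]]'
python3 - <<'E'
from h import *
go(.393,.2754,.03,45.8)
for n in("top","scene"):
    p,d=robot.capture(n); cv2.imwrite(f"pics/{n}1.png",p); np.save(f"{n}1.npy",d)
p=cv2.imread("pics/scene1.png")
# predicted wedge corners
yaw=np.radians(-44.2);R=np.array([[np.cos(yaw),-np.sin(yaw)],[np.sin(yaw),np.cos(yaw)]])
for x,y in [(-17,-13),(-17,13),(113,-3),(113,-13)]:
    X=R@[x/1e3,y/1e3]+[.3931,.2754];u=proj("scene",[*X,.026])[0];cv2.circle(p,tuple(np.int32(u.round())),1,(0,0,255),-1)
yaw=np.radians(-3.42);R=np.array([[np.cos(yaw),-np.sin(yaw)],[np.sin(yaw),np.cos(yaw)]])
o=np.zeros((600,800,3),np.uint8)
o[:,:400]=cv2.resize(p[200:320,230:310],(400,600),interpolation=cv2.INTER_CUBIC)
o[:300,400:]=cv2.resize(p[160:235,240:340],(400,300),interpolation=cv2.INTER_CUBIC)
o[300:,400:]=cv2.resize(cv2.imread("pics/top1.png")[215:275,150:230],(400,300),interpolation=cv2.INTER_CUBIC)
cv2.imwrite("pics/crop2.png",o)
E
```

```text
time: 0.93
ee_pos: [0.3684, 0.3056, 0.1205]
tool_rot: [0.376, 0.926, -0.0, -0.0]
ft_force: [0.8, 0.3, -1.0]
grip_width: 0.0851
finger_force: 0.0
time: 1.18
ee_pos: [0.3939, 0.2732, 0.0994]
tool_rot: [0.378, 0.926, -0.001, -0.001]
ft_force: [-0.5, 1.6, -0.1]
grip_width: 0.0681
finger_force: 0.0
yaw now 45.602252180236114 tool rz -0.19774781976389022 | after turn tx,ty,tz mm 2.2 1.0 69.4 | tilt [-0.0025 -0.0019] pos [0.3939 0.2732 0.0994] F [-0.5  1.6 -0.1] w 0.0681 t 1.18
```

View pics/crop2.png

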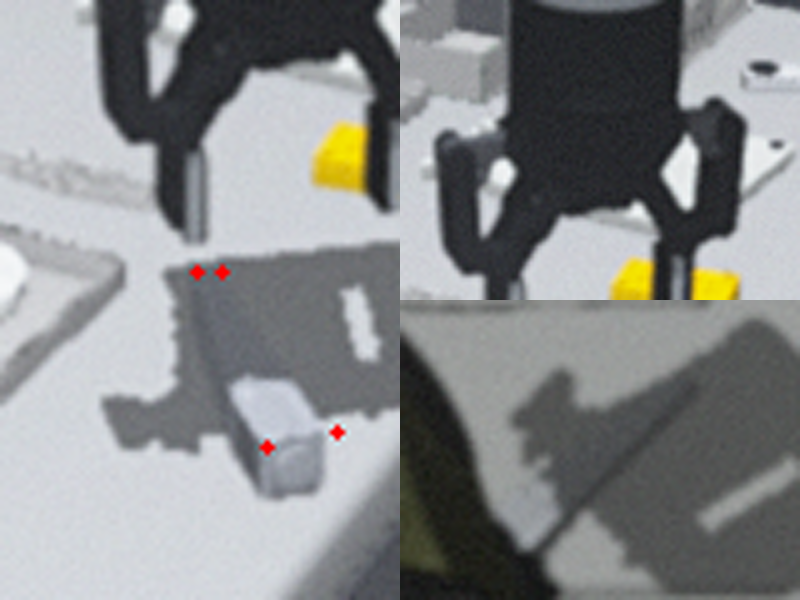

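Crop2: wedge tail cap seen at scene px about (288,291), within 1–3 px of the projected corners, so the pose holds to about 2 mm. Descending to grasp.

```bash
python3 -m inch '[[[0.002,0.001,0.03,0,0,0,80],[0,0,0.03,0,0,0,80],[0,0,0.02,0,0,0,80],[0,0,0.01,0,0,0,80],[0,0,0,0,0,0,80]]]';  python3 -c "
from h import *
go(.393,.2754,.006,45.8)"
```

```text
time: 1.7
ee_pos: [0.3912, 0.2782, 0.01]
tool_rot: [0.376, 0.927, -0.001, -0.001]
ft_force: [0.4, -0.6, 0.5]
grip_width: 0.0685
finger_force: 0.0
yaw now 45.82262469951059 tool rz 0.022624699510600976 | after turn tx,ty,tz mm -3.2 -0.7 4.0 | tilt [-0.0024 -0.0014] pos [0.3912 0.2782 0.01  ] F [ 0.4 -0.6  0.5] w 0.0685 t 1.7
```

```bash
python3 -m inch '[[[-0.003,-0.001,0.003,0,0,0,80],[0,0,0,0,0,0,0],[0,0,0,0,0,0,0],[0,0,0,0,0,0,0],[0,0,0,0,0,0,0]]]'; python3 -m inch '[[[0,0,0,0,0,0,0],[0,0,0,0,0,0,0],[0,0,0,0,0,0,0]]]';  python3 -c "
from h import *
go(.393,.2754,.006,45.8)"
```

```text
time: 2.12
ee_pos: [0.3943, 0.2754, 0.0094]
tool_rot: [0.377, 0.926, 0.001, 0.0]
ft_force: [-1.5, -0.9, 2.8]
grip_width: 0.0247
finger_force: 58.8
time: 2.37
ee_pos: [0.3943, 0.2754, 0.0093]
tool_rot: [0.377, 0.926, 0.001, 0.0]
ft_force: [-1.2, -0.7, 8.8]
grip_width: 0.025
finger_force: 59.7
yaw now 45.75755477396784 tool rz -0.04244522603215728 | after turn tx,ty,tz mm 0.9 -0.9 3.3 | tilt [0.0014 0.0008] pos [0.3943 0.2754 0.0093] F [-1.2 -0.7  8.8] w 0.025 t 2.37
```

```bash
python3 -m inch '[[[0,0,-0.01,0,0,0,0],[0,0,-0.03,0,0,0,0],[0,0,-0.03,0,0,0,0],[0,0,-0.03,0,0,-6.8,0],[0,0,-0.01,0,0,-6.8,0]]]'; python3 -m inch '[[[0,0,0,0,0,-6.8,0],[0,0,0,0,0,-6.8,0],[0,0,0,0,0,-6.8,0],[0,0,0,0,0,-6.8,0]]]';  python3 -c "
from h import *
go(.40,-.12,.13,86.6)"
```

```text
time: 2.78
ee_pos: [0.3949, 0.2758, 0.1231]
tool_rot: [0.262, 0.965, 0.002, 0.002]
ft_force: [0.7, -0.3, -1.6]
grip_width: 0.0249
finger_force: 59.6
time: 3.12
ee_pos: [0.3937, 0.2751, 0.1191]
tool_rot: [0.027, 1.0, 0.0, 0.0]
ft_force: [0.2, -0.7, -1.5]
grip_width: 0.0246
finger_force: 59.5
yaw now 86.89402830871539 tool rz 0.2940283087153972 | after turn tx,ty,tz mm -29.8 -394.0 -10.9 | tilt [0.0003 0.0003] pos [0.3937 0.2751 0.1191] F [ 0.2 -0.7 -1.5] w 0.0246 t 3.12
```

```bash
python3 -m inch '[[[-0.003,-0.036,0,0,0,0.3,0],[-0.003,-0.036,0,0,0,0,0],[-0.003,-0.036,0,0,0,0,0],[-0.003,-0.036,0,0,0,0,0],[-0.003,-0.036,0,0,0,0,0]]]'; python3 -m inch '[[[-0.003,-0.036,0,0,0,0,0],[-0.003,-0.036,0,0,0,0,0],[-0.003,-0.036,0,0,0,0,0],[-0.003,-0.036,0,0,0,0,0],[0,-0.036,0,0,0,0,0]]]'; python3 -m inch '[[[0,-0.03,0,0,0,0,0],[0,0,0,0,0,0,0],[0,0,0,0,0,0,0]]]';  python3 - <<'E'
from h import *
go(.4546,-.1505,.13,86.6)
for n in("top","scene"):
    p,d=robot.capture(n); cv2.imwrite(f"pics/{n}2.png",p); np.save(f"{n}2.npy",d)
    o=robot.sense()["ee_pos"]
    q=proj(n,[[.55,-.15,.04],[o[0]+.05,o[1],.11]]).round().astype(int);print(n,q)
    c=p[max(0,q[0,1]-60):q[0,1]+60,max(0,q[0,0]-60):q[0,0]+60];print("offset",max(0,q[0,0]-60),max(0,q[0,1]-60))
    if n=="top":O=np.zeros((400,800,3),np.uint8);O[:,:400]=cv2.resize(c,(400,400),interpolation=3)
    else:O[:,400:]=cv2.resize(c,(400,400),interpolation=3)
cv2.imwrite("pics/crop3.png",O)
E
```

```text
time: 3.53
ee_pos: [0.3967, 0.093, 0.1191]
tool_rot: [0.032, 0.999, 0.0, 0.0]
ft_force: [1.2, 1.2, -2.0]
grip_width: 0.0246
finger_force: 59.8
time: 3.95
ee_pos: [0.3973, -0.0877, 0.1192]
tool_rot: [0.033, 0.999, -0.0, 0.001]
ft_force: [1.3, 0.3, -2.7]
grip_width: 0.0244
finger_force: 59.8
time: 4.2
ee_pos: [0.3952, -0.1169, 0.1189]
tool_rot: [0.034, 0.999, -0.0, 0.0]
ft_force: [0.6, 0.5, -2.0]
grip_width: 0.0245
finger_force: 59.9
yaw now 86.090932272983 tool rz -0.5090677270169977 | after turn tx,ty,tz mm -61.3 -30.0 -11.1 | tilt [ 0.0003 -0.0001] pos [ 0.3952 -0.1169  0.1189] F [ 0.6  0.5 -2. ] w 0.0245 t 4.2
top [[339 196]
 [330 234]]
offset 279 136
scene [[302 186]
 [336 172]]
offset 242 126
```

View pics/crop3.png

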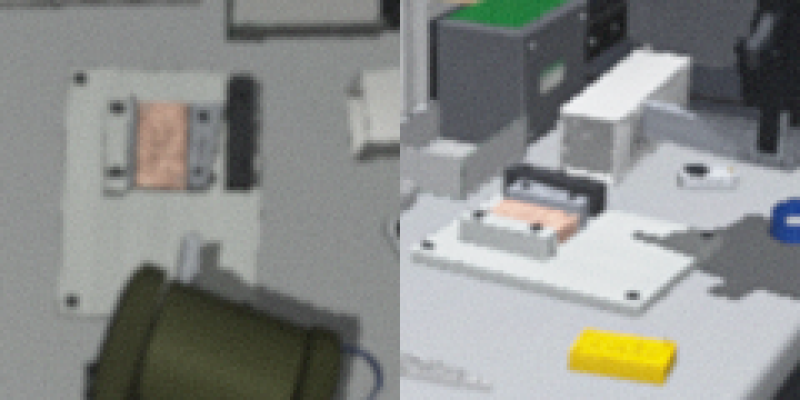

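Crop3: the held wedge's nose shows at top px ≈(336,207), level and pointing at the clamp. The clamp is undisturbed, and both rail and jaw are visible. Measuring the wedge in the hand.

Run:
```python
from h import *
g=cv2.GaussianBlur(cv2.imread("pics/top2.png",0),(0,0),.7)
p=cv2.imread("pics/top2.png");d=np.load("top2.npy");W=cloud("top",d)
print(W[206:216,328:346,2].round(3)); print(g[204:216,328:346])
m=np.zeros(d.shape,bool);m[202:217,326:348]=1;m&=(W[...,2]>.115)&(W[...,2]<.15)
v,u=np.nonzero(m);s=robot.sense()["ee_pos"]
zt=s[2]-.0093+.026;print("median z",np.median(W[m][:,2]),zt)
for r in range(203,217):
    k=np.nonzero(m[r])[0]
    if len(k): X=ray("top",[(k[0]-.5,r),(k[-1]+.5,r)],zt);print(r,k[0],k[-1],X[:,:2].round(4).tolist())
# expected nose if wedge centred in grip
th=np.radians(86.09-90)
for x,y in[(113,-3),(113,-13),(98,-.5),(98,-13)]:
    X=s[:2]+[x/1e3*np.cos(th)-y/1e3*np.sin(th),x/1e3*np.sin(th)+y/1e3*np.cos(th)];print("exp",(x,y),X.round(4),proj("top",[*X,zt]).round(1))
```

```text
[[0.01  0.01  0.013 0.011 0.01  0.012 0.009 0.013 0.011 0.011 0.011 0.013
  0.01  0.01  0.014 0.013 0.011 0.011]
 [0.013 0.013 0.013 0.009 0.009 0.012 0.012 0.135 0.133 0.133 0.133 0.009
  0.017 0.011 0.008 0.007 0.012 0.01 ]
 [0.011 0.011 0.011 0.012 0.011 0.012 0.132 0.136 0.136 0.133 0.134 0.011
  0.011 0.012 0.012 0.012 0.008 0.01 ]
 [0.005 0.01  0.01  0.011 0.009 0.009 0.137 0.135 0.132 0.137 0.136 0.01
  0.013 0.01  0.012 0.01  0.01  0.013]
 [0.015 0.011 0.01  0.013 0.01  0.012 0.137 0.133 0.135 0.133 0.136 0.019
  1.138 0.006 0.01  0.015 0.01  0.011]
 [0.007 0.009 0.01  0.012 0.009 0.116 0.137 0.137 0.136 0.134 0.135 0.012
  0.011 0.011 0.013 0.012 0.014 0.01 ]
 [0.012 0.011 0.012 0.009 0.013 0.126 0.134 0.136 0.133 0.134 0.134 0.015
  0.01  0.011 0.008 0.013 0.012 0.012]
 [0.011 0.013 0.012 0.013 0.015 0.132 0.133 0.132 0.133 0.137 0.135 0.011
  0.014 0.013 0.01  0.01  0.013 1.138]
 [0.01  0.015 0.01  0.01  0.013 0.133 0.131 0.134 0.133 0.136 0.131 0.009
  0.015 0.012 0.01  0.011 0.007 0.015]
 [0.012 0.012 0.013 0.011 0.013 0.133 0.135 0.132 0.138 0.136 0.137 0.012
  0.013 0.
[... 979 characters left out ...]

207 335 338 [[0.5053, -0.1268], [0.5051, -0.1361]]
208 334 338 [[0.503, -0.1244], [0.5027, -0.136]]
209 334 338 [[0.5006, -0.1243], [0.5004, -0.1359]]
210 334 338 [[0.4982, -0.1242], [0.498, -0.1358]]
211 333 338 [[0.4959, -0.1218], [0.4957, -0.1357]]
212 333 338 [[0.4936, -0.1217], [0.4933, -0.1356]]
213 333 338 [[0.4912, -0.1216], [0.491, -0.1355]]
214 333 338 [[0.4889, -0.1215], [0.4886, -0.1354]]
215 333 338 [[0.4865, -0.1215], [0.4863, -0.1353]]
216 332 338 [[0.4842, -0.1191], [0.4839, -0.1352]]
exp (113, -3) [ 0.5079 -0.1261] [[334.2 205.9]]
exp (113, -13) [ 0.5072 -0.1361] [[338.5 206.1]]
exp (98, -0.5) [ 0.4931 -0.1226] [[332.9 212.2]]
exp (98, -13) [ 0.4923 -0.135 ] [[338.3 212.4]]
```

```bash
python3 -m inch '[[[-0.021,-0.01,0,0,0,-0.5,0],[-0.021,-0.01,0,0,0,0,0],[-0.021,-0.009,0,0,0,0,0],[0,0,0.02,0,0,0,0],[0,0,0.02,0,0,0,0]]]';python3 -m inch '[[[0,0,0.01,0,0,0,0],[0,0,0,0,0,0,0],[0,0,0,0,0,0,0]]]';  python3 - <<'E'
from h import *
go(.4562,-.1496,.026,86.58)
p,d=robot.capture("top");cv2.imwrite("pics/top3.png",p);W=cloud("top",d)
print(W[184:202,336:352,2].round(3)*1000//1)
cv2.imwrite("pics/crop4.png",cv2.resize(p[150:230,300:370],(700,560*800//560*1)[:2] if 0 else (525,600),interpolation=3))
E
```

```text
time: 4.72
ee_pos: [0.458, -0.1478, 0.0785]
tool_rot: [0.027, 1.0, -0.0, 0.001]
ft_force: [0.1, -0.2, -2.8]
grip_width: 0.0242
finger_force: 60.0
time: 4.97
ee_pos: [0.4567, -0.1478, 0.0686]
tool_rot: [0.028, 1.0, 0.0, -0.0]
ft_force: [0.4, 0.8, -1.8]
grip_width: 0.0245
finger_force: 59.9
yaw now 86.82127465809113 tool rz 0.2412746580911289 | after turn tx,ty,tz mm 0.4 -1.8 42.6 | tilt [-0.0006  0.0002] pos [ 0.4567 -0.1478  0.0686] F [ 0.4  0.8 -1.8] w 0.0245 t 4.97
[[ 34.  33.  38.  33.  37.  35.  36.  11.  15.  14.  14.  28.  40.  38.
   39.  45.]
 [ 33.  37.  34.  34.  35.  38.  38.  12.  84.  88.  13.  31.  39.  43.
   43.  47.]
 [ 35.  37.  37.  33.  34.  36.  37.   8.  82.  82.  84.  86.  38.  38.
   41.  40.]
 [329. 328. 324.  39.  39.  36.   9.  77.  86.  84.  84.  83.  40.  40.
   44.  37.]
 [337. 336. 335. 332. 329.  34.  11.  82.  84.  82.  86.  84.  38.  39.
   38.  38.]
 [340. 340. 339. 334. 334. 332. 332.  85.  84.  84.  80.  84.  39.  38.
   40.  40.]
 [344. 341. 342. 339. 339. 338. 333.  82.  80.  83.  87.  85.  39.  43.
   41.  38.]
 [346. 342. 344. 341. 341. 338.  
[... 202 characters left out ...]
. 325.
   16.  22.]
 [351. 347. 347. 345. 349.   8. 335. 338. 340. 340. 336. 336. 335. 334.
  331. 327.]
 [351. 351. 348. 348. 349. 305. 338. 341. 341. 338. 335. 339. 338. 335.
  335. 333.]
 [352. 353. 350. 351. 350. 326. 342. 343. 342. 344. 341. 339. 340. 338.
  337. 336.]
 [353. 352. 354. 353.   9. 342. 343. 346. 344. 343. 342. 341. 339. 340.
  341. 339.]
 [356. 354. 353. 352. 313. 346. 342. 346. 346. 344. 346. 342. 342. 341.
  341. 342.]
 [356. 355. 354. 352. 332. 346. 346. 348. 347. 345. 346. 345. 345. 342.
  343. 342.]
 [358. 358. 356. 300. 345. 345. 348. 348. 347. 348. 347. 347. 347. 345.
  344. 344.]
 [360. 360. 355. 317. 348. 348. 348. 349. 347. 348. 348. 347. 346. 347.
  346. 346.]]
```

View pics/crop4.png

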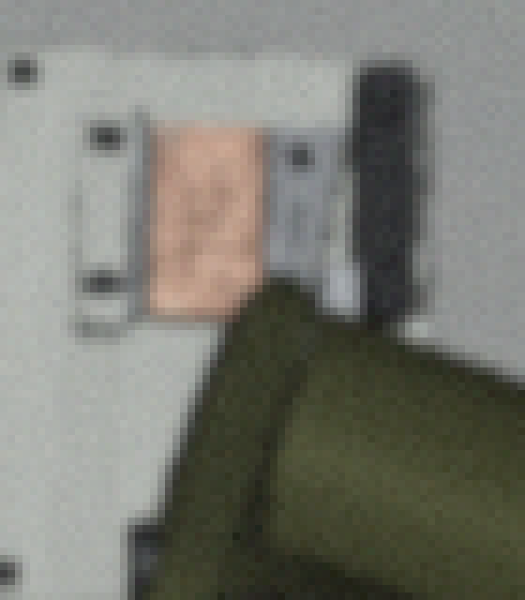

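Crop4: the nose is over the slot mouth at about (344,187), with the rail's edge at column 347.5 and the jaw's edge at 342.5. Lowering with a small shift towards the rail.

```bash
python3 -m inch '[[[0,-0.001,0,0,0,0.25,0],[0,0,0.015,0,0,0,0],[0,0,0.015,0,0,0,0],[0,0,0.01,0,0,0,0],[0,0,0,0,0,0,0]]]';python3 -m inch '[[[0,0,0.003,0,0,0,0],[0,0,0.002,0,0,0,0],[0,0,0,0,0,0,0]]]'; python3 -c "
from h import *
go(.4562,-.1496,.0213,86.58)"
```

```text
time: 5.43
ee_pos: [0.456, -0.1493, 0.0272]
tool_rot: [0.031, 1.0, 0.0, -0.001]
ft_force: [0.1, 0.6, -1.7]
grip_width: 0.0246
finger_force: 59.9
time: 5.68
ee_pos: [0.4568, -0.1496, 0.0236]
tool_rot: [0.03, 1.0, -0.0, 0.0]
ft_force: [-0.9, -0.6, -1.8]
grip_width: 0.0246
finger_force: 59.9
yaw now 86.51161301136143 tool rz -0.06838698863856507 | after turn tx,ty,tz mm 0.6 -0.1 2.3 | tilt [ 0.0006 -0.0003] pos [ 0.4568 -0.1496  0.0236] F [-0.9 -0.6 -1.8] w 0.0246 t 5.68
```

Lower until contact, then feel for the rail sideways.

```bash
python3 -m inch '[[[0,0,0.001,0,0,0,0],[0,0,0.001,0,0,0,0],[0,0,0,0,0,0,0]]]'; python3 -m inch '[[[0,-0.001,0,0,0,0,0],[0,-0.001,0,0,0,0,0],[0,0,0,0,0,0,0]]]';python3 -m inch '[[[0,-0.001,0,0,0,0,0],[0,0,0,0,0,0,0]]]'; python3 -c "
from h import *
go(.4562,-.1496,.0213,86.58);print(robot.sense()['moment'])"
```

```text
time: 5.93
ee_pos: [0.4567, -0.1496, 0.0214]
tool_rot: [0.03, 1.0, -0.0, 0.0]
ft_force: [0.4, -0.2, -1.2]
grip_width: 0.0247
finger_force: 60.0
time: 6.18
ee_pos: [0.4566, -0.1517, 0.0214]
tool_rot: [0.03, 1.0, -0.0, 0.0]
ft_force: [-0.0, -0.9, 0.2]
grip_width: 0.0248
finger_force: 60.0
time: 6.35
ee_pos: [0.4565, -0.1526, 0.0214]
tool_rot: [0.03, 1.0, 0.0, 0.0]
ft_force: [-0.2, 0.7, 1.5]
grip_width: 0.0245
finger_force: 60.3
yaw now 86.52342814347365 tool rz -0.056571856526346664 | after turn tx,ty,tz mm 0.5 2.9 0.1 | tilt [0.0001 0.    ] pos [ 0.4565 -0.1526  0.0214] F [-0.2  0.7  1.5] w 0.0245 t 6.35
[0.19626165 0.07636769 0.21182706]
```

```bash
python3 -m inch '[[[0,-0.0007,0,0,0,0,0],[0,0,0,0,0,0,0]]]';python3 -c "
from h import *
print(robot.sense()['moment'])"; python3 -m inch '[[[0,-0.0007,0,0,0,0,0],[0,0,0,0,0,0,0]]]'; python3 -c "
from h import *
print(robot.sense()['moment'])"
```

```text
time: 6.52
ee_pos: [0.4564, -0.153, 0.0214]
tool_rot: [0.03, 1.0, 0.0, -0.0]
ft_force: [-0.0, 4.8, 3.3]
grip_width: 0.0246
finger_force: 60.6
[0.75781944 0.0193748  0.44677028]
time: 6.68
ee_pos: [0.4563, -0.1535, 0.0214]
tool_rot: [0.03, 1.0, 0.0, -0.0]
ft_force: [0.0, 7.4, 3.0]
grip_width: 0.0247
finger_force: 61.0
[1.1913485  0.0702069  0.82154226]
```

Rail felt at TCP y ≈ -0.1527. Back off a bit and slide in.

```bash
python3 -m inch '[[[0,0.0012,-0.0003,0,0,0,0],[-0.003,0,0,0,0,0,0],[-0.003,0,0,0,0,0,0],[-0.003,0,0,0,0,0,0],[0,0,0,0,0,0,0]]]'; python3 -m inch '[[[-0.003,0,0,0,0,0,0],[-0.003,0,0,0,0,0,0],[0,0,0,0,0,0,0]]]'; python3 -c "
from h import *
go(.4562,-.1496,.0213,86.58);print(robot.sense()['moment'])"
```

```text
time: 7.1
ee_pos: [0.466, -0.1532, 0.0215]
tool_rot: [0.03, 1.0, 0.0, 0.0]
ft_force: [1.4, 3.5, -0.8]
grip_width: 0.0246
finger_force: 60.1
time: 7.35
ee_pos: [0.4719, -0.1536, 0.0216]
tool_rot: [0.03, 1.0, 0.0, 0.0]
ft_force: [2.8, 4.3, -1.7]
grip_width: 0.0242
finger_force: 60.1
yaw now 86.52028892819548 tool rz -0.059711071804514404 | after turn tx,ty,tz mm 15.9 3.0 0.3 | tilt [0.0003 0.    ] pos [ 0.4719 -0.1536  0.0216] F [ 2.8  4.3 -1.7] w 0.0242 t 7.35
[ 0.74191165 -0.29228799  0.43243191]
```

```bash
python3 -m inch '[[[0,0.0008,0,0,0,0,0],[-0.003,0,0,0,0,0,0],[-0.003,0,0,0,0,0,0],[0,0,0,0,0,0,0]]]'; python3 -c "
from h import *
go(.4562,-.1496,.0213,86.58);print(robot.sense()['moment'])"
```

```text
time: 7.68
ee_pos: [0.478, -0.1534, 0.0217]
tool_rot: [0.031, 1.0, -0.0, 0.0]
ft_force: [-0.4, -0.1, -2.0]
grip_width: 0.0248
finger_force: 60.0
yaw now 86.49716216609417 tool rz -0.08283783390582755 | after turn tx,ty,tz mm 22.0 2.5 0.4 | tilt [ 0.0006 -0.0003] pos [ 0.478  -0.1534  0.0217] F [-0.4 -0.1 -2. ] w 0.0248 t 7.68
[0.05682266 0.10763139 0.01805356]
```

```bash
python3 -m inch '[[[0,0,0.0005,0,0,0,0],[0,0,0,0,0,0,50],[0,0,0,0,0,0,50],[0,0,0,0,0,0,50],[0,0,0,0,0,0,50]]]'; python3 -m inch '[[[0,0,-0.01,0,0,0,50],[0,0,-0.02,0,0,0,50],[0,0,-0.03,0,0,0,50],[0.02,0,0,0,0,0,0],[0.03,0,0,0,0,0,0]]]'; python3 -m inch '[[[0,0,0,0,0,0,0],[0,0,0,0,0,0,0],[0,0,0,0,0,0,0],[0,0,0,0,0,0,0],[0,0,0,0,0,0,0]]]'
python3 - <<'E'
from h import *
go(.478-.050,-.1534+.003,.018,86.5)
p,d=robot.capture("scene");cv2.imwrite("pics/scene5.png",p)
q,_=robot.capture("top");cv2.imwrite("pics/top5.png",q)
u=proj("scene",[.5,-.15,.03])[0].astype(int);v=proj("top",[.53,-.15,.03])[0].astype(int);print(u,v)
O=np.zeros((400,800,3),np.uint8);O[:,:400]=cv2.resize(p[u[1]-50:u[1]+50,u[0]-50:u[0]+50],(400,400),interpolation=3)
O[:,400:]=cv2.resize(q[v[1]-50:v[1]+50,v[0]-50:v[0]+50],(400,400),interpolation=3);cv2.imwrite("pics/crop5.png",O)
E
```

```text
time: 8.1
ee_pos: [0.4774, -0.1532, 0.0211]
tool_rot: [0.03, 1.0, -0.0, 0.0]
ft_force: [0.6, -0.3, 0.6]
grip_width: 0.0428
finger_force: 0.0
time: 8.52
ee_pos: [0.4289, -0.1506, 0.0832]
tool_rot: [0.03, 1.0, -0.001, 0.002]
ft_force: [-0.4, -0.8, -0.2]
grip_width: 0.0197
finger_force: 0.0
time: 8.93
ee_pos: [0.4281, -0.1502, 0.0812]
tool_rot: [0.03, 1.0, -0.0, 0.0]
ft_force: [-0.2, 0.3, 0.2]
grip_width: 0.0003
finger_force: 0.0
yaw now 86.52736647870037 tool rz 0.027366478700372454 | after turn tx,ty,tz mm 0.1 -0.2 63.2 | tilt [ 0.0002 -0.0001] pos [ 0.4281 -0.1502  0.0812] F [-0.2  0.3  0.2] w 0.0003 t 8.93
[319 193] [339 204]
```

View pics/crop5.png

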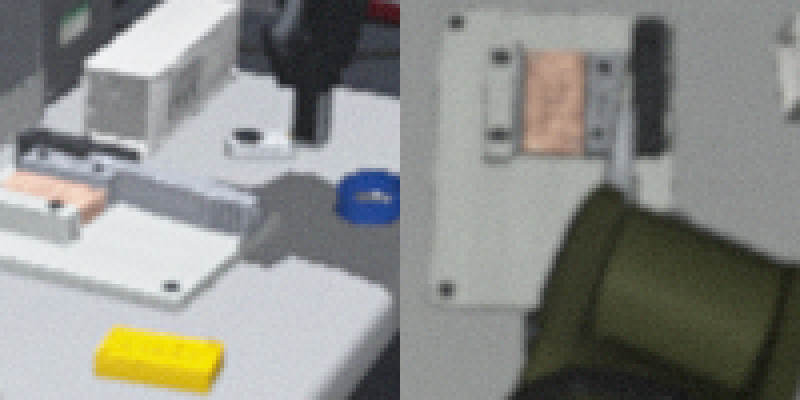

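Crop5: the wedge lies flat in the slot (crop 240,200), nose between rail and jaw, the shut fingers behind the cap. Descend and push.

```bash
python3 -m inch '[[[0,0,0.025,0,0,0,0],[0,0,0.025,0,0,0,0],[0,0,0.013,0,0,0,0],[0,0,0,0,0,0,0]]]'; python3 -m inch '[[[-0.004,0,0,0,0,0,0],[-0.004,0,0,0,0,0,0],[-0.004,0,0,0,0,0,0],[0,0,0,0,0,0,0]]]'; python3 -m inch '[[[-0.003,0,0,0,0,0,0],[-0.003,0,0,0,0,0,0],[0,0,0,0,0,0,0]]]'; python3 -m inch '[[[-0.003,0,0,0,0,0,0],[-0.003,0,0,0,0,0,0],[0,0,0,0,0,0,0]]]'
```

```text
time: 9.37
ee_pos: [0.4263, -0.1495, 0.0157]
tool_rot: [0.03, 1.0, 0.001, -0.002]
ft_force: [-0.4, 1.1, -0.2]
grip_width: 0.0002
finger_force: 0.0
time: 9.7
ee_pos: [0.4409, -0.1512, 0.0191]
tool_rot: [0.03, 1.0, -0.0, 0.001]
ft_force: [0.5, -0.2, 0.4]
grip_width: 0.0
finger_force: 0.0
time: 9.95
ee_pos: [0.4461, -0.1513, 0.0184]
tool_rot: [0.03, 1.0, -0.0, 0.0]
ft_force: [0.2, -0.5, -0.9]
grip_width: 0.0001
finger_force: 0.0
time: 10.2
ee_pos: [0.452, -0.1517, 0.0182]
tool_rot: [0.03, 1.0, -0.0, 0.0]
ft_force: [1.0, 0.1, 0.7]
grip_width: -0.0
finger_force: 0.0
```

```bash
cat > chk.py <<'E'
import sys;from rig import robot
s=robot.sense();f=s["ft_force"];print(s["ee_pos"].round(4),f.round(1));sys.exit(f[0]<-float(sys.argv[1]))
E
I="python3 -m inch"; C="python3 chk.py 5"
python3 -m inch '[[[-0.003,0,0,0,0,0,0],[0,0,0,0,0,0,0]]]' >/dev/null && $C && python3 -m inch '[[[-0.003,0,0,0,0,0,0],[0,0,0,0,0,0,0]]]'>/dev/null && $C && python3 -m inch '[[[-0.0015,0,0,0,0,0,0],[0,0,0,0,0,0,0]]]' >/dev/null && $C && python3 -m inch '[[[-0.0015,0,0,0,0,0,0],[0,0,0,0,0,0,0]]]' >/dev/null && $C && python3 -m inch '[[[-0.0015,0,0,0,0,0,0],[0,0,0,0,0,0,0]]]' >/dev/null && $C && python3 -m inch '[[[-0.0015,0,0,0,0,0,0],[0,0,0,0,0,0,0]]]' >/dev/null && $C && python3 -m inch '[[[-0.0015,0,0,0,0,0,0],[0,0,0,0,0,0,0]]]' >/dev/null && $C && python3 -m inch '[[[-0.0015,0,0,0,0,0,0],[0,0,0,0,0,0,0]]]' >/dev/null && $C
```

```text
[ 0.4548 -0.1518  0.0181] [-0.   0.7  0.1]False
```

```bash
sed -i 's/sys.exit(f/sys.exit(int(f/;s/\[1\])))*$/[1])))/' chk.py; sed -i 's/sys.exit.*/sys.exit(int(f[0]<-float(sys.argv[1])))/' chk.py
C="python3 chk.py 5"
python3 -m inch '[[[-0.003,0,0,0,0,0,0],[0,0,0,0,0,0,0]]]' >/dev/null && $C && python3 -m inch '[[[-0.003,0,0,0,0,0,0],[0,0,0,0,0,0,0]]]'>/dev/null && $C && python3 -m inch '[[[-0.0015,0,0,0,0,0,0],[0,0,0,0,0,0,0]]]' >/dev/null && $C && python3 -m inch '[[[-0.0015,0,0,0,0,0,0],[0,0,0,0,0,0,0]]]' >/dev/null && $C && python3 -m inch '[[[-0.0015,0,0,0,0,0,0],[0,0,0,0,0,0,0]]]' >/dev/null && $C && python3 -m inch '[[[-0.0015,0,0,0,0,0,0],[0,0,0,0,0,0,0]]]' >/dev/null && $C && python3 -m inch '[[[-0.0015,0,0,0,0,0,0],[0,0,0,0,0,0,0]]]' >/dev/null && $C && python3 -m inch '[[[-0.0015,0,0,0,0,0,0],[0,0,0,0,0,0,0]]]' >/dev/null && $C
```

```text
[ 0.4578 -0.152   0.0181] [-0.7 -0.  -0.6]
[ 0.4609 -0.1522  0.0181] [0.3 0.2 0.5]
[ 0.462  -0.1522  0.0181] [-0.2 -0.9 -0.5]
[ 0.4635 -0.1523  0.0181] [-1.1 -0.1 -0.7]
[ 0.4651 -0.1524  0.0181] [-0.5 -0.  -1.3]
[ 0.4666 -0.1525  0.0181] [-1.2  0.6  0.1]
[ 0.4682 -0.1526  0.0181] [-1.   0.4 -0.2]
[ 0.4697 -0.1527  0.0181] [-1.2 -0.3 -0.3]
```

```bash
C="python3 chk.py 5"
python3 -m inch '[[[-0.0015,0,0,0,0,0,0],[0,0,0,0,0,0,0]]]' >/dev/null && $C && python3 -m inch '[[[-0.0015,0,0,0,0,0,0],[0,0,0,0,0,0,0]]]'>/dev/null && $C && python3 -m inch '[[[-0.0015,0,0,0,0,0,0],[0,0,0,0,0,0,0]]]' >/dev/null && $C && python3 -m inch '[[[-0.0015,0,0,0,0,0,0],[0,0,0,0,0,0,0]]]' >/dev/null && $C && python3 -m inch '[[[-0.0015,0,0,0,0,0,0],[0,0,0,0,0,0,0]]]' >/dev/null && $C && python3 -m inch '[[[-0.0015,0,0,0,0,0,0],[0,0,0,0,0,0,0]]]' >/dev/null && $C && python3 -m inch '[[[-0.0015,0,0,0,0,0,0],[0,0,0,0,0,0,0]]]' >/dev/null && $C && python3 -m inch '[[[-0.0015,0,0,0,0,0,0],[0,0,0,0,0,0,0]]]' >/dev/null && $C && python3 -m inch '[[[-0.0015,0,0,0,0,0,0],[0,0,0,0,0,0,0]]]' >/dev/null && $C && python3 -m inch '[[[-0.0015,0,0,0,0,0,0],[0,0,0,0,0,0,0]]]' >/dev/null && $C
```

```text
[ 0.4712 -0.1528  0.0181] [-0.5 -0.2  0.3]
[ 0.4726 -0.1529  0.0181] [-0.3 -0.5 -0.7]
[ 0.4741 -0.153   0.0181] [-0.9 -0.3 -0.4]
[ 0.4756 -0.1531  0.0181] [-0.1 -0.2  0.5]
[ 0.4771 -0.1531  0.0181] [-0.6 -0.2 -0.8]
[ 0.4786 -0.1533  0.0181] [-0.9  0.8 -0.5]
[ 0.4801 -0.1533  0.0181] [-1.2  0.1  0.2]
[ 0.4816 -0.1534  0.0181] [-1.2  0.6 -0.5]
[ 0.4824 -0.1534  0.0179] [-6.2  0.5  1.8]
```

```bash
C="python3 chk.py 9.5"
python3 -m inch '[[[-0.0008,0,0,0,0,0,0],[0,0,0,0,0,0,0]]]' >/dev/null && $C && python3 -m inch '[[[-0.0008,0,0,0,0,0,0],[0,0,0,0,0,0,0]]]'>/dev/null && $C && python3 -m inch '[[[-0.0008,0,0,0,0,0,0],[0,0,0,0,0,0,0]]]' >/dev/null && $C && python3 -m inch '[[[-0.0008,0,0,0,0,0,0],[0,0,0,0,0,0,0]]]' >/dev/null && $C && python3 -m inch '[[[-0.0008,0,0,0,0,0,0],[0,0,0,0,0,0,0]]]' >/dev/null && $C && python3 -m inch '[[[-0.0008,0,0,0,0,0,0],[0,0,0,0,0,0,0]]]' >/dev/null && $C && python3 -m inch '[[[-0.0008,0,0,0,0,0,0],[0,0,0,0,0,0,0]]]' >/dev/null && $C && python3 -m inch '[[[-0.0008,0,0,0,0,0,0],[0,0,0,0,0,0,0]]]' >/dev/null && $C && python3 -m inch '[[[-0.0008,0,0,0,0,0,0],[0,0,0,0,0,0,0]]]' >/dev/null && $C && python3 -m inch '[[[-0.0008,0,0,0,0,0,0],[0,0,0,0,0,0,0]]]' >/dev/null && $C
```

```text
[ 0.4827 -0.1534  0.0177] [-9.3  0.3  2.9]
[ 0.4831 -0.1533  0.0176] [-11.5   0.2   4.3]
```

Run:
```python
from h import *
p,d=robot.capture("scene");cv2.imwrite("pics/scene6.png",p)
q,e=robot.capture("top");cv2.imwrite("pics/top6.png",q);W=cloud("top",e)
O=np.zeros((600,800,3),np.uint8);O[:,:400]=cv2.resize(p[160:240,274:328],(400,600),interpolation=3)
O[:,400:]=cv2.resize(q[150:225,312:362],(400,600),interpolation=3);cv2.imwrite("pics/crop6.png",O)
print((W[160:198,336:352,2]*1000).round().astype(int))
print(robot.sense()["moment"])
```

```text
[[  14   13    9   12   11   12   11    8   15   11   10   14   38   40
    36   38]
 [   8    9    8    9   13   12   12   10   13   12   12   22   40   39
    38   40]
 [  11   13   12    8   13   14   12   14   12   17   10   22   39   37
    35   42]
 [   9   11   12   10    9   12   16   14   12   13    9   21   40   39
    40   45]
 [  14   12    5   10    8   13   13   10   11   14   13   24   43   45
    37   44]
 [  10   13   12   11   10   13    9    9    9   13   10   20   39   34
    38   42]
 [  14   15   12    8   12   12   10   11    8   10   12   23   39   41
    39   44]
 [  34   43   34   37   39   31   37   33   11   10   12   25   38   39
    36   39]
 [  35   34   34   34   37   33   41   41   38   39   39   39   40   38
    37   39]
 [  37   36   40   31   39   35   33   37   35   40   35   38   43   38
    39   36]
 [  38   37   39   39   37   36   38   36   38   38   35   39   39   42
    39   38]
 [  40   39   38   41   36   34   36   37   36   36   36   37   41   37
    38   42]
 [  36   36   38   35   38   34   38   38   38   35   38   38   40   38
    39  
[... 1465 characters left out ...]
4   34  294  296  294  294  293  294  294  292  293  292
   290  289]
 [ 309  307  305  255  297  297  297  296  296  293  293  293  293  293
   293  290]
 [ 313  312  308  282  298  299  295  294  296  298  296  296  296  292
   295  291]
 [ 313  312  236  295  301  297  296  297  298  294  298 1138  296  296
   295  297]
 [ 316  316  265 1138  298  297  300  296  296  300  296  298  296  297
   295  295]
 [ 315  316  290  299  296  299  299  296  299  300  296  297  295  297
   296  295]
 [ 319  243  299  297  299  296  299  298  297  297  297  296  298  299
   298  298]
 [ 321  274  299  300  299  297  297  300  299  299  298  298  299  296
   297  299]]
[0.00334623 1.87148589 0.00504892]
```

View pics/crop6.png

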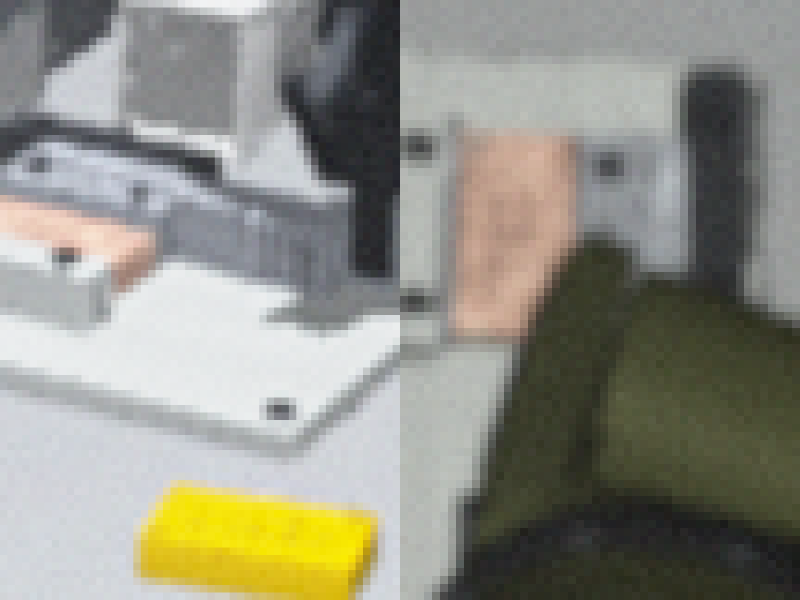

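Crop6: the wedge nose (top row 168) is about 64 mm past the mouth, and jaw, insert and stop pad are closed up with no visible gap. So it is stiffening for real. Bringing the push to about 15 N.

```bash
C="python3 chk.py 13.6"
python3 -m inch '[[[-0.0005,0,0,0,0,0,0],[0,0,0,0,0,0,0]]]' >/dev/null && $C && python3 -m inch '[[[-0.0005,0,0,0,0,0,0],[0,0,0,0,0,0,0]]]'>/dev/null && $C && python3 -m inch '[[[-0.0004,0,0,0,0,0,0],[0,0,0,0,0,0,0]]]' >/dev/null && $C && python3 -m inch '[[[-0.0004,0,0,0,0,0,0],[0,0,0,0,0,0,0]]]' >/dev/null && $C ;  python3 -m inch '[[[0,0,0,0,0,0,0],[0,0,0,0,0,0,0],[0,0,0,0,0,0,0]]]'
```

```text
[ 0.4833 -0.1533  0.0176] [-13.1   0.5   4.7]
[ 0.4836 -0.1533  0.0175] [-15.6  -0.3   5.8]
time: 14.22
ee_pos: [0.4836, -0.1533, 0.0175]
tool_rot: [0.03, 1.0, 0.001, -0.002]
ft_force: [-14.0, 0.8, 5.3]
grip_width: 0.0
finger_force: 7.7
```

```bash
python3 -m inch '[[[0.003,0,0,0,0,0,0],[0.003,0,0,0,0,0,0],[0,0,0,0,0,0,0],[0,0,0,0,0,0,0]]]'; python3 -m inch '[[[-0.002,0,0,0,0,0,0],[-0.001,0,0,0,0,0,0],[0,0,0,0,0,0,0]]]';C="python3 chk.py 13.4"
 python3 -m inch '[[[-0.001,0,0,0,0,0,0],[0,0,0,0,0,0,0]]]'>/dev/null;$C && python3 -m inch '[[[-0.001,0,0,0,0,0,0],[0,0,0,0,0,0,0]]]'>/dev/null && $C && python3 -m inch '[[[-0.0005,0,0,0,0,0,0],[0,0,0,0,0,0,0]]]' >/dev/null && $C && python3 -m inch '[[[-0.0004,0,0,0,0,0,0],[0,0,0,0,0,0,0]]]' >/dev/null && $C&& python3 -m inch '[[[-0.0003,0,0,0,0,0,0],[0,0,0,0,0,0,0]]]' >/dev/null && $C; python3 -m inch '[[[0,0,0,0,0,0,0],[0,0,0,0,0,0,0]]]'
```

```text
time: 14.55
ee_pos: [0.4798, -0.1534, 0.0183]
tool_rot: [0.03, 1.0, -0.0, 0.0]
ft_force: [-0.3, -0.2, -0.1]
grip_width: -0.0001
finger_force: 0.0
time: 14.8
ee_pos: [0.4829, -0.1535, 0.0182]
tool_rot: [0.03, 1.0, -0.0, 0.0]
ft_force: [0.5, -0.3, 0.4]
grip_width: 0.0003
finger_force: 0.0
[ 0.4835 -0.1535  0.018 ] [0.1 0.2 0.5]
[ 0.4836 -0.1534  0.0177] [-7.2  0.4  2.4]
[ 0.4836 -0.1534  0.0176] [-10.8   0.2   4.5]
[ 0.4836 -0.1533  0.0174] [-12.2  -0.9   4.6]
[ 0.4836 -0.1533  0.0174] [-14.5   0.1   5.4]
time: 15.8
ee_pos: [0.4836, -0.1533, 0.0173]
tool_rot: [0.03, 1.0, 0.001, -0.003]
ft_force: [-13.8, 1.4, 5.8]
grip_width: -0.0001
finger_force: 7.3
```

The wedge held when let go and gained no way under the second tap at 14 N, so it is jammed. Retreat and check.

```bash
python3 -m inch '[[[0.005,0,0,0,0,0,0],[0.02,0,0,0,0,0,0],[0,0,-0.03,0,0,0,0],[0,0,-0.03,0,0,0,0],[0.03,0.03,-0.03,0,0,0,0]]]'; python3 -m inch '[[[0,0.035,-0.02,0,0,0,0],[0,0.035,0,0,0,0,0],[0,0.035,0,0,0,0,0],[0,0.035,0,0,0,0,0],[0,0.035,0,0,0,0,0]]]';python3 -m inch '[[[0,0,0,0,0,0,0],[0,0,0,0,0,0,0],[0,0,0,0,0,0,0]]]'
python3 - <<'E'
from h import *
q,e=robot.capture("top");cv2.imwrite("pics/top7.png",q)
cv2.imwrite("pics/crop7.png",cv2.resize(q[135:255,230:390],(800,600),interpolation=3))
E
```

```text
time: 16.22
ee_pos: [0.4405, -0.1289, 0.1045]
tool_rot: [0.031, 1.0, -0.001, 0.002]
ft_force: [1.0, 0.0, 1.4]
grip_width: 0.0002
finger_force: 0.0
time: 16.63
ee_pos: [0.4487, 0.0497, 0.1225]
tool_rot: [0.031, 1.0, 0.0, 0.001]
ft_force: [0.9, -0.6, 0.8]
grip_width: -0.0002
finger_force: 0.0
time: 16.88
ee_pos: [0.4488, 0.0478, 0.1221]
tool_rot: [0.03, 1.0, -0.0, 0.0]
ft_force: [0.3, 0.2, 0.1]
grip_width: 0.0001
finger_force: 0.0
```

View pics/crop7.png

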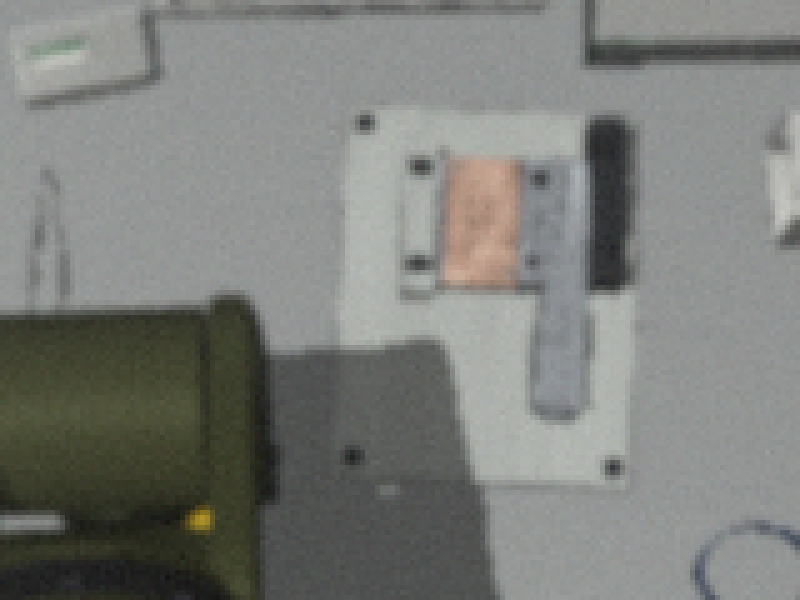

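Crop7: the wedge sits straight along the rail (crop 562,290), the insert is tight between jaw and pad, and the tweezers, box and loupe are undisturbed. The robot is clear, so I hand in.

```bash
python3 -c "
from rig import robot
print(robot.close_job())"
```

```text
the job is handed in; nothing more can be done
None
```

The wedge is jammed about 64 mm past the slot's mouth after a firm push and a repeat tap, each held at about 14 N (15.6 N peak); the repeat gained nothing, the insert is gripped between jaw and stop pad, nothing else was disturbed, and the job is handed in.

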